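# Park the standards in their bottle stands

### The arm

A 6-joint arm with a two-finger parallel gripper is mounted at the origin on the work surface. World frame = base frame: x ahead of the robot, y to its left, z up, the work surface at z = 0. Lengths are in m, angles in rad, forces in N, time in s.
With the tool pointing down it reaches from about 0.3 to 0.875 m from the base axis. Payload 6.4 kg.
Tool frame: the origin (TCP) lies on the centre line of the jaws, within the pads' length; the fingertips stand 22 mm ahead of it and the grasp point (between the pads) lies 3 mm ahead of it; z points along the fingers, y is the line along which they close (so a half turn about z gives the same grasp; the last joint's range is limited). The gripper opens to 85 mm and grips with 20 to 120 N. Pads are 22 mm wide; open, the fingers measure 114 mm over their backs; the gripper's body (76 mm by 85 mm) begins 54 mm behind the grasp point. The pads swing forward as they close: fully open they stand 13 mm farther back than shut.
Start: joints at [0.973, 0.181, 1.607, -0, 1.354, -0.206], TCP at [0.22, 0.531, 0.253] pointing down, gripper open.
Joint ranges: [-2.99, 2.99], [-0.89, 2.07], [0.3, 2.58], [-1.14, 4.28], [0, 2.63], [-3.12, 3.12]. Speed limits (rad/s): [2.57, 2.57, 3.01, 3.14, 3.14, 3.14].

### API

Orientations are given as a unit quaternion [w, x, y, z].
In Python, from bench import ctrl gives the robot as it stands. The module is installed in compiled form; this text tells all that it offers.
- The arm moves only by the tool servo_tool, never from a script. Its argument "commands" is a list of rows, each a list of 3 entries, a list of its own where there are three numbers: the shift along the tool's x, y, z in mm, then the turn about the tool's z in rad, then the finger opening in mm, from 0 to 85.4. In form: [[[dx, dy, dz], turn, jaw], ...]. A call has 1 to 20 rows; each row shifts and turns the commanded pose from where the row before left it, along the tool's axes as they then stand; what a row does not reach is not made up. A row lasts 1/8 s, in which the tool goes at most 62.5 mm and 10.7 degrees, less where a joint would pass 70% of its speed; a pose out of reach is approached as far as the arm can. A call with a gripper value outside its range is refused whole. The fingers move at their own pace and stop on an object; the grip force is fixed at half the most. Time passes only in rows, so rows that do not move let the fingers close. It gives the time, the measured TCP pose, the force, the opening and the grip force at its end, in the units of the state.
- ctrl.get_obs(): the state, without advancing time (a new reading comes with each control period).
- ctrl.camera(name): name is "scene" or "side" or "wrist"; returns a dict with "color" (480x640x3 uint8, red, green, blue), "z_map" (480x640 float32, m along the optical axis (not along the pixel's ray), 0 where there is no reading), "fx", "fy", "cx", "cy" (pixels), "k1" (the pictures are not rectified: a ray, as slopes to the right and down, at radius r is drawn at 1 + k1 r^2 times it, then the intrinsics apply), "R" (3x3) and "t" (3): a world point X has camera coordinates R X + t. Camera axes: x right, y down, z forward; pixel columns grow to the right and rows downward; lengths in m; the calibration is good to about 2 mm. A picture is of the moment at which its call begins.
- ctrl.hand_in(): hands the job in; it is judged then, once.
The state is a dict: "time_s": time; "q": joint angles; "dq": joint speeds; "joint_efforts": joint torques, N m; "eef_pos": TCP position; "eef_rot": TCP orientation; "wrist_force": force on the tool from outside, world axes, zero at the start; "torque": the same for the moment, N m; "opening": opening from 0.0 (shut) to 1.0 (fully open); "grasp_force": force on a finger pad.
Only numpy, scipy, OpenCV 4.12 (cv2) and the standard library are available. Lean on these libraries where they do the work, as an engineer would, in place of code of your own. Each camera call takes 0.05 s, during which the arm holds its last target. There are 200 camera calls.

### The job

Before the chromatograph run, stand each of the four white-capped brown bottles upright in the aluminium stand made for it: small, medium and large round bottle in the round stand of the matching size, the square bottle in the square stand with its sides parallel to the well's. Set every bottle down gently on the floor of its well, without dropping or tipping it, and leave the dropper bottle and the beaker where they are.

Things in the scene. Friction and masses are not known exactly. Their poses are not given: they have to be found in the camera images.
- small_bottle: Brown bottle of a reference standard with a flat white screw cap, standing upright, loose. The slimmest of the round ones: body 24 mm in diameter and straight up to 48 mm, then a narrow neck; cap 20 mm across; 72 mm high overall; 30 to 60 g. Origin: centre of its underside, z up. 
- medium_bottle: Brown bottle of a reference standard with a flat white screw cap, standing upright, loose. The middle round one: body 40 mm in diameter and straight up to 44 mm, then a narrow neck; cap 30 mm across; 70 mm high overall; 60 to 130 g. Origin: centre of its underside, z up. 
- large_bottle: Brown bottle of a reference standard with a flat white screw cap, standing upright, loose. The widest round one: body 56 mm in diameter and straight up to 62 mm, then a narrow neck; cap 36 mm across; 92 mm high overall; 140 to 280 g. Origin: centre of its underside, z up. 
- square_bottle: Brown bottle of a reference standard with a flat white screw cap, standing upright, loose. The square one: body 44 x 44 mm and straight up to 62 mm, cap 30 mm across; 84 mm high overall; 100 to 210 g. Origin: centre of its underside, z up. x and y are normal to its flat sides.
- small_holder: The bottle stand lies fixed on the bench; bare aluminium, 22 mm high, wall 8 mm, floor 8 mm thick (so the well is 14 mm deep and a seated bottle's underside is 8 mm above the bench). Round, 56 mm outside, well 40 mm in diameter: for the small round bottle. Origin: centre of its underside, z up. 
- medium_holder: The bottle stand lies fixed on the bench; bare aluminium, 22 mm high, wall 8 mm, floor 8 mm thick (so the well is 14 mm deep and a seated bottle's underside is 8 mm above the bench). Round, 72 mm outside, well 56 mm in diameter: for the medium round bottle. Origin: centre of its underside, z up. 
- large_holder: The bottle stand lies fixed on the bench; bare aluminium, 22 mm high, wall 8 mm, floor 8 mm thick (so the well is 14 mm deep and a seated bottle's underside is 8 mm above the bench). Round, 88 mm outside, well 72 mm in diameter: for the large round bottle. Origin: centre of its underside, z up. 
- square_holder: The bottle stand lies fixed on the bench; bare aluminium, 22 mm high, wall 8 mm, floor 8 mm thick (so the well is 14 mm deep and a seated bottle's underside is 8 mm above the bench). Square, 76 x 76 mm outside, well 60 x 60 mm: for the square bottle. Origin: centre of its underside, z up. x and y are normal to its sides.
- dropper_bottle: Brown dropper bottle, not to be moved: 34 mm in diameter, 91 mm high, with a black collar and a black rubber bulb instead of a white cap; loose. Origin: centre of its underside, z up. 
- beaker: Open clear glass beaker, not to be moved: 48 mm across the rim, 58 mm high, loose. Origin: centre of its underside, z up. 
Things that resemble listed ones, but are neither listed nor needed, are in the scene too. What is shaped like the square_bottle but purple is not meant. Leave any purple look-alike of the square_holder alone.

How it is judged:
By the outcome, as a careful person would: the job done as asked, in the order asked, and still so for the second after the job is handed in, with the robot touching nothing.
It also fails if it takes over 112 s, if anything falls off the work surface, if the arm or the gripper's body presses on something with over 40 N, if the wrist force passes 120 N, or if a joint passes its speed limit or range.

## Working session

There is one attempt and no reset: what is moved stays moved. The work goes in short steps, Python scripts to look and compute and a tool call to move; the robot and the scene stay as the last step left them, time stands still between calls to the robot, and variables do not carry over. Pictures are saved under pics/ and viewed, at most 14 in all, crops included, and the job is handed in when it is done.

Besides the shell and the picture viewer there is one more tool, called after "Request:" in YAML: its name, and indented under it one key for each argument. servo_tool: Moves the arm, as the interface text tells. Its arguments: {"type":"object","properties":{"commands":{"type":"array"}},"required":["commands"]}

```bash
mkdir -p pics
cat > h.py <<'E'
import numpy as np, cv2
from bench import ctrl
def snap(n,f=None):
    c=ctrl.camera(n)
    if f:
        cv2.imwrite(f'pics/{f}.png',c['color'][:,:,::-1]); np.savez(f'pics/{f}.npz',**c)
    return c
def load(f): return dict(np.load(f'pics/{f}.npz'))
def ray(c,u,v):
    K=np.array([[c['fx'],0,c['cx']],[0,c['fy'],c['cy']],[0,0,1]],float)
    p=np.array([[[u,v]]],float)
    x,y=cv2.undistortPoints(p,K,np.array([c['k1'],0,0,0],float))[0,0]
    d=c['R'].T@np.array([x,y,1]); o=-c['R'].T@c['t']
    return o,d
def plane(c,u,v,z):
    o,d=ray(c,u,v); return o+d*(z-o[2])/d[2]
def depthpt(c,u,v):
    o,d=ray(c,u,v); return o+d*c['z_map'][int(round(v)),int(round(u))]
def cross(c1,p1,c2,p2):
    o1,d1=ray(c1,*p1);o2,d2=ray(c2,*p2)
    s=np.linalg.lstsq(np.c_[d1,-d2],o2-o1,rcond=None)[0]
    a,b=o1+s[0]*d1,o2+s[1]*d2
    return (a+b)/2,np.linalg.norm(a-b)
E
python3 - <<'E'
from h import *
for n in ('scene','side'):
    c=snap(n,n+'1'); print(n,c['fx'],c['k1'],(-c['R'].T@c['t']).round(3),c['R'].round(2).tolist())
c=snap('wrist','wrist1'); print((-c['R'].T@c['t']).round(3),c['R'].round(2).tolist())
o=ctrl.get_obs(); print({k:o[k] for k in('time_s','eef_pos','eef_rot','opening')})
E
```

```text
scene 524.087852230534 -0.12695454011881085 [ 1.29  -0.04   0.984] [[0.06, 1.0, 0.02], [0.75, -0.03, -0.66], [-0.65, 0.06, -0.75]]
side 590.1549256057 -0.13340845089024123 [ 0.209 -0.949  0.645] [[0.96, -0.27, 0.01], [-0.13, -0.5, -0.86], [0.23, 0.82, -0.52]]
[0.151 0.559 0.374] [[0.38, 0.92, -0.0], [0.88, -0.37, 0.29], [0.27, -0.11, -0.96]]
{'time_s': 0.15, 'eef_pos': array([0.2193396 , 0.53109471, 0.2525644 ]), 'eef_rot': array([-2.67148186e-04,  1.94657306e-01,  9.80871067e-01, -6.41492207e-04]), 'opening': 0.9996549003594364}
```

View pics/scene1.png

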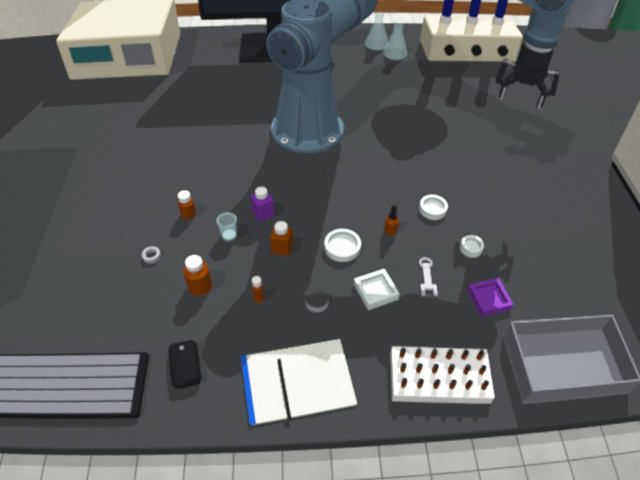

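View pics/side1.png

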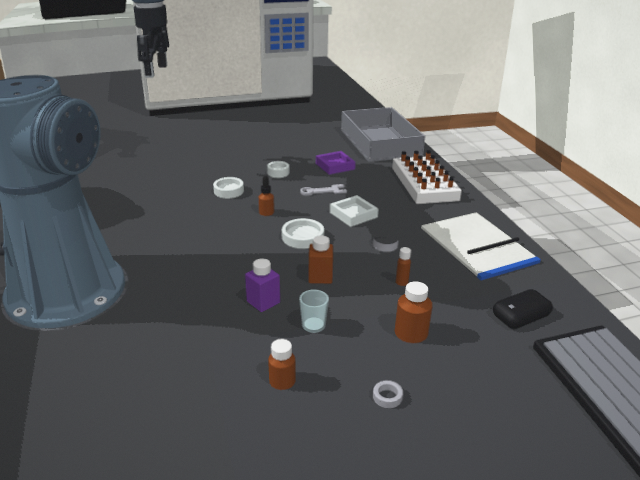

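The scene view shows four brown, white-capped bottles: medium (186,205), large (197,275), small (257,290) and square (281,238). The purple square bottle is at (262,203), the dropper at (391,220) and the beaker at (228,228). The stands are at (342,245), (433,208), (472,246), square (376,289) and purple square (490,297). There is also a ring at (151,255) and a dark disc at (317,300). The side view agrees.

```bash
cat >> h.py <<'E'
def cloud(c):
    K=np.array([[c['fx'],0,c['cx']],[0,c['fy'],c['cy']],[0,0,1]],float)
    v,u=np.mgrid[0:480,0:640]
    p=cv2.undistortPoints(np.stack([u,v],-1).reshape(-1,1,2).astype(float),K,np.array([c['k1'],0,0,0],float)).reshape(480,640,2)
    z=c['z_map'][...,None]
    X=(np.concatenate([p*z,z],-1)-c['t'])@c['R']
    X[c['z_map']==0]=np.nan
    return X
def blobs(m,amin=30):
    n,l,s,ce=cv2.connectedComponentsWithStats(m.astype(np.uint8))
    return [(l==i,s[i],ce[i]) for i in range(1,n) if s[i][4]>=amin]
E
python3 - <<'E'
from h import *
for f in('scene1','side1'):
    c=load(f); X=cloud(c); h=cv2.cvtColor(c['color'],cv2.COLOR_RGB2HSV)
    roi=(X[...,0]>.25)&(X[...,0]<.9)&(abs(X[...,1])<.5)&(X[...,2]<.2)
    print(f,'zfloor',np.nanmedian(X[...,2][roi&(h[...,2]<70)]))
    for nm,m in (('light',(h[...,1]<60)&(h[...,2]>110)),('brown',(h[...,0]<15)&(h[...,1]>120)&(h[...,2]>50)),('purple',(h[...,0]>125)&(h[...,0]<160)&(h[...,1]>90))):
        for b,s,ce in blobs(m&roi,25):
            P=X[b]; z=P[:,2]; zt=np.nanpercentile(z,95); T=P[z>zt-.006]
            print(nm,ce.round(0),s[4],'ztop',zt.round(3),'x',np.nanpercentile(T[:,0],[2,98]).round(3),'y',np.nanpercentile(T[:,1],[2,98]).round(3))
E
```

```text
scene1 zfloor 0.0003735460197048507
light [261. 193.] 134 ztop 0.086 x [0.335 0.366] y [-0.139 -0.113]
light [184. 196.] 147 ztop 0.072 x [0.327 0.353] y [-0.334 -0.307]
light [433. 206.] 612 ztop 0.024 x [0.321 0.39 ] y [0.283 0.351]
light [227. 225.] 463 ztop 0.058 x [0.397 0.444] y [-0.232 -0.188]
light [281. 227.] 160 ztop 0.086 x [0.457 0.484] y [-0.09  -0.065]
light [342. 244.] 1029 ztop 0.023 x [0.433 0.517] y [0.027 0.11 ]
light [472. 245.] 454 ztop 0.024 x [0.466 0.517] y [0.362 0.413]
light [150. 254.] 220 ztop 0.016 x [0.458 0.501] y [-0.414 -0.374]
light [193. 262.] 258 ztop 0.095 x [0.556 0.589] y [-0.284 -0.251]
light [427. 277.] 419 ztop 0.011 x [0.519 0.625] y [0.239 0.276]
light [376. 288.] 1248 ztop 0.024 x [0.565 0.651] y [0.092 0.177]
light [256. 281.] 95 ztop 0.075 x [0.604 0.621] y [-0.14  -0.123]
light [316. 308.] 60 ztop 0.014 x [0.646 0.656] y [-0.02   0.015]
light [539. 360.] 2062 ztop 0.061 x [0.739 0.899] y [0.399 0.497]
light [301. 380.] 6708 ztop 0.011 x [0.743 0.893] y [-0.141  0.051]
light [441. 376.] 4822 ztop 0.038 x [0.78  0.882] y [0.148 0.331]
lig
[... 1990 characters left out ...]
015 x [0.458 0.498] y [-0.416 -0.376]
brown [426. 170.] 155 ztop 0.048 x [0.814 0.836] y [0.152 0.32 ]
brown [429. 158.] 47 ztop 0.047 x [0.861 0.872] y [0.277 0.32 ]
brown [414. 172.] 163 ztop 0.048 x [0.781 0.805] y [0.158 0.32 ]
brown [266. 204.] 306 ztop 0.048 x [0.405 0.43 ] y [0.178 0.198]
brown [320. 265.] 798 ztop 0.063 x [0.444 0.49 ] y [-0.104 -0.065]
brown [403. 272.] 311 ztop 0.051 x [0.599 0.619] y [-0.144 -0.131]
brown [412. 320.] 1378 ztop 0.068 x [0.546 0.594] y [-0.294 -0.252]
brown [282. 373.] 758 ztop 0.049 x [0.321 0.356] y [-0.34  -0.316]
purple [335. 162.] 656 ztop 0.023 x [0.601 0.682] y [0.349 0.431]
purple [263. 290.] 1144 ztop 0.063 x [0.323 0.375] y [-0.154 -0.115]
```

Run:
```python
from h import *
a,b=load('scene1'),load('side1')
im=a['color'][165:325,130:520,::-1]; cv2.imwrite('pics/crop1.png',cv2.resize(im,None,fx=2.05,fy=2.05,interpolation=cv2.INTER_CUBIC))
# cap / stand triangulation by centroid of pixels whose cloud height is at the top
S={'medium':(.339,-.321,.07,.015),'large':(.571,-.269,.092,.018),'small':(.612,-.132,.072,.01),'square':(.469,-.078,.084,.015),
'H_large':(.474,.068,.022,.044),'H_medium':(.354,.316,.022,.036),'H_small':(.49,.387,.022,.028),'H_square':(.607,.134,.022,.054)}
XA,XB=cloud(a),cloud(b)
for k,(x,y,z,r) in S.items():
    uv=[];ctr=[];pts=[]
    for c,X in((a,XA),(b,XB)):
        m=(np.hypot(X[...,0]-x,X[...,1]-y)<r+.008)&(abs(X[...,2]-z)<(.005 if k[0]!='H' else .005))
        P=X[m]; (cx,cy),rr=cv2.minEnclosingCircle(P[:,:2].astype(np.float32)); ctr.append((round(cx,4),round(cy,4),round(rr,4)))
        v,u=np.nonzero(m); (uc,vc),_,_=cv2.fitEllipse(cv2.convexHull(np.c_[u,v].astype(np.int32))); uv.append((uc,vc)); pts.append(P)
    p,e=cross(a,uv[0],b,uv[1])
    print(k,p.round(4),'gap',round(e,4),ctr)
    if k=='H_square':
        for P in pts: print(cv2.minAreaRect((P[:,:2]*1000).astype(np.float32)))
ps=[]
for X in(XA,XB):
    P=X[(np.hypot(X[...,0]-.469,X[...,1]+.078)<.036)&(abs(X[...,2]-.06)<.004)]; print('sqbody',cv2.minAreaRect((P[:,:2]*1000).astype(np.float32)))
```

```text
medium [ 0.3387 -0.3215  0.0674] gap 0.0005 [(0.341, -0.3227, 0.0167), (0.3395, -0.3223, 0.0161)]
large [ 0.5711 -0.2682  0.0886] gap 0.0002 [(0.5715, -0.2667, 0.0197), (0.5712, -0.2688, 0.0198)]
small [ 0.6115 -0.1315  0.0696] gap 0.0007 [(0.6124, -0.1321, 0.0102), (0.6112, -0.1337, 0.0119)]
square [ 0.469  -0.0768  0.0803] gap 0.0008 [(0.4708, -0.0779, 0.0161), (0.4687, -0.0787, 0.0156)]
H_large [0.4728 0.0699 0.0174] gap 0.001 [(0.4749, 0.0686, 0.0456), (0.4708, 0.0698, 0.0475)]
H_medium [0.3535 0.3173 0.0179] gap 0.0008 [(0.3543, 0.316, 0.0393), (0.3535, 0.315, 0.0377)]
H_small [0.491  0.3872 0.0191] gap 0.0023 [(0.491, 0.3866, 0.0309), (0.4892, 0.386, 0.0299)]
H_square [0.6062 0.1355 0.0192] gap 0.0004 [(0.6079, 0.1358, 0.0533), (0.6053, 0.1342, 0.0523)]
((606.56689453125, 135.88270568847656), (77.64939880371094, 78.08683013916016), 19.295238494873047)
((606.4508666992188, 133.98683166503906), (79.33550262451172, 81.69417572021484), 17.300323486328125)
sqbody ((470.97967529296875, -77.47795104980469), (43.98945999145508, 48.89309310913086), 74.50918579101562)
sqbody ((468.2631530761719, -79.19804382324219), (47.11667251586914, 44.0100212097168), 73.01360321044922)
```

View pics/crop1.png

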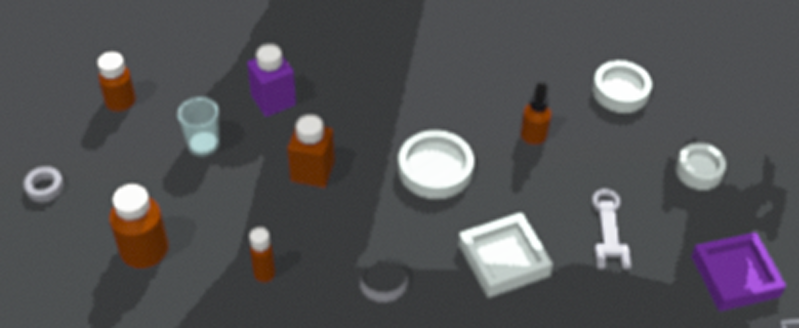

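Request:
servo_tool:
  commands:
    - [[0,0,-10],-0.15,85]
    - [[0,0,-10],-0.15,85]
    - [[0,0,-10],-0.092,85]
    - [[0,0,0],0,85]

```text
time_s: 0.65
eef_pos: [0.2197, 0.5317, 0.2838]
eef_rot: [0.0, 0.0, 1.0, 0.0]
wrist_force: [-0.7, 0.5, 0.5]
opening: 0.995
grasp_force: 0.0
```

The crop confirms the choices: the brown square bottle at (311,150), not the purple one at (271,80), and the pale square stand at (505,255), not the purple one at (738,270). The round stands are told apart by measured outside diameter: about 88 at (436,163), 72 at (622,86) and 56 at (701,165). The ring at (42,184) and the dark disc at (383,283) are only about 15 mm high, so they are not stands.

Next I move above the small bottle.

Request:
servo_tool:
  commands:
    - [[-10,-16,0],0,60]
    - [[-20,-34,0],0,60]
    - [[-20,-34,0],0,60]
    - [[-20,-34,0],0,60]
    - [[-20,-34,0],0,60]
    - [[-20,-34,0],0,60]
    - [[-20,-34,0],0,60]
    - [[-20,-34,0],0,60]
    - [[-20,-34,0],0,60]
    - [[-20,-34,0],0,60]
    - [[-20,-34,0],0,60]
    - [[-20,-34,0],0,60]
    - [[-20,-34,0],0,60]
    - [[-20,-34,0],0,60]
    - [[-20,-34,0],0,60]
    - [[-20,-34,0],0,60]
    - [[-20,-34,0],0,60]
    - [[-20,-34,0],0,60]
    - [[-20,-34,0],0,60]
    - [[-20,-34,0],0,60]

```text
time_s: 3.15
eef_pos: [0.6092, -0.1325, 0.2825]
eef_rot: [-0.001, 0.001, 1.0, 0.0]
wrist_force: [0.3, 0.8, -0.1]
opening: 0.703
grasp_force: 0.0
```

Run:
```python
from h import *
o=ctrl.get_obs(); print(o['eef_pos'],o['q'].round(2))
c=snap('wrist','w2'); X=cloud(c)
m=(np.hypot(X[...,0]-.612,X[...,1]+.132)<.03)&(abs(X[...,2]-.072)<.005)
print(m.sum(),cv2.minEnclosingCircle(X[m][:,:2].astype(np.float32)),np.median(X[m][:,2]))
m=(np.hypot(X[...,0]-.612,X[...,1]+.132)<.03)&(abs(X[...,2]-.045)<.005)
print(m.sum(),X[m].min(0) if m.any() else 0,X[m].max(0) if m.any() else 0)
```

```text
[ 0.60917682 -0.13246408  0.28246033] [-0.4   0.27  1.45 -0.    1.43 -1.97]
499 ((0.6134181618690491, -0.13241681456565857), 0.010119456797838211) 0.07243014340353854
110 [ 0.60144099 -0.14382101  0.04027655] [ 0.6176843  -0.12101074  0.04997018]
```

View pics/w2.png

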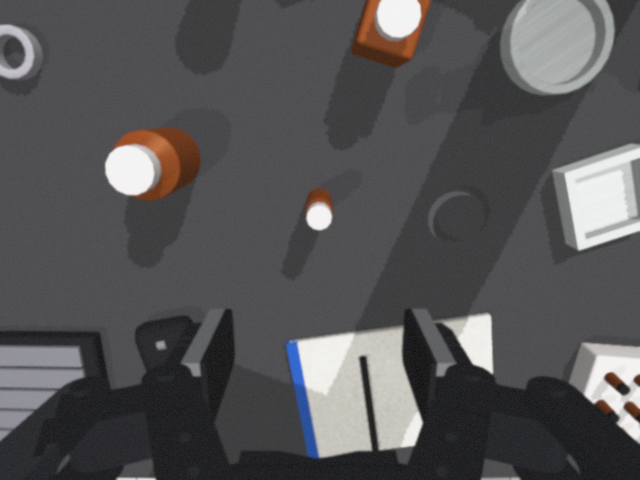

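The wrist view shows the small bottle's cap at (319,216), the large at (133,170) and the square at (398,17). The wrist measurement puts the small bottle at (0.6125,-0.1325) with its top at 0.072, matching the other cameras. I descend.

Request:
servo_tool:
  commands:
    - [[-3,0,20],0,60]
    - [[0,0,30],0,60]
    - [[0,0,30],0,60]
    - [[0,0,30],0,60]
    - [[0,0,30],0,60]
    - [[0,0,0],0,60]

```text
time_s: 3.95
eef_pos: [0.6093, -0.1284, 0.139]
eef_rot: [-0.004, -0.0, 1.0, 0.002]
wrist_force: [-0.7, -0.2, 0.7]
opening: 0.707
grasp_force: 0.0
```

Request:
servo_tool:
  commands:
    - [[-3,-4,20],0,60]
    - [[0,0,25],0,60]
    - [[0,0,25],0,60]
    - [[0,0,20],0,60]
    - [[0,0,8],0,60]
    - [[0,0,0],0,60]
    - [[0,0,0],0,60]

```text
time_s: 4.82
eef_pos: [0.6165, -0.1348, 0.0463]
eef_rot: [0.001, -0.0, 1.0, -0.0]
wrist_force: [0.3, 0.1, 0.6]
opening: 0.705
grasp_force: 0.0
```

Run:
```python
from h import *
print(ctrl.get_obs()['eef_pos'])
snap('wrist','w3')
```

```text
[ 0.61648502 -0.13479525  0.04634663]
```

View pics/w3.png

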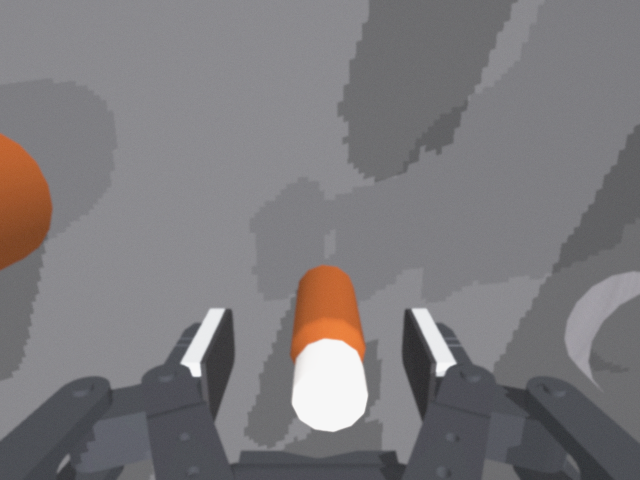

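The bottle sits between the pads, 9 px right of centre ((328,385) against 319). I centre it, go 6 mm down and close.

Request:
servo_tool:
  commands:
    - [[3.5,2,5],0,60]
    - [[0,0,1],0,60]
    - [[0,0,0],0,40]
    - [[0,0,0],0,20]
    - [[0,0,0],0,5]
    - [[0,0,0],0,5]
    - [[0,0,0],0,5]
    - [[0,0,0],0,5]

```text
time_s: 5.88
eef_pos: [0.6125, -0.1326, 0.0396]
eef_rot: [0.0, -0.0, 1.0, -0.0]
wrist_force: [0.6, 0.5, 2.5]
opening: 0.259
grasp_force: 58.8
```

Request:
servo_tool:
  commands:
    - [[0,0,-10],0,5]
    - [[0,0,-25],0,5]
    - [[0,0,-30],0,5]
    - [[0,0,-30],0,5]
    - [[0,0,-30],0,5]
    - [[0,0,-25],0,5]
    - [[5,15,0],0,5]
    - [[8,30,0],0,5]
    - [[9,40,0],0,5]
    - [[9,40,0],0,5]
    - [[9,40,0],0,5]
    - [[9,40,0],0,5]
    - [[9,40,0],0,5]
    - [[9,40,0],0,5]
    - [[9,40,0],0,5]
    - [[9,40,0],0,5]
    - [[9,40,0],0,5]
    - [[9,40,0],0,5]
    - [[9,40,0],0,5]
    - [[10.5,34.5,0],0,5]

```text
time_s: 8.38
eef_pos: [0.4872, 0.3885, 0.1874]
eef_rot: [-0.001, -0.001, 1.0, -0.001]
wrist_force: [-0.4, -0.6, -0.4]
opening: 0.258
grasp_force: 58.7
```

Request:
servo_tool:
  commands:
    - [[0,0,0],0,5]
    - [[0,0,0],0,5]

```text
time_s: 8.62
eef_pos: [0.4884, 0.3866, 0.1879]
eef_rot: [-0.001, -0.001, 1.0, -0.001]
wrist_force: [-0.0, -0.5, 0.3]
opening: 0.262
grasp_force: 58.8
```

Run:
```python
from h import *
o=ctrl.get_obs(); print(o['eef_pos'],o['opening'])
snap('wrist','w4')
c=load('w4');X=cloud(c)
for r,p,R in(('sm',(.49,.387),.045),('med',(.354,.316),.05)):
    m=(np.hypot(X[...,0]-p[0],X[...,1]-p[1])<R)&(abs(X[...,2]-.022)<.004)
    if m.any(): print(r,m.sum(),cv2.minEnclosingCircle(X[m][:,:2].astype(np.float32)))
```

```text
[0.48839344 0.38658372 0.18794302] 0.26220476237029156
sm 2520 ((0.49170902371406555, 0.38689130544662476), 0.028032172471284866)
med 2652 ((0.35546875, 0.31679022312164307), 0.036064501851797104)
```

View pics/w4.png

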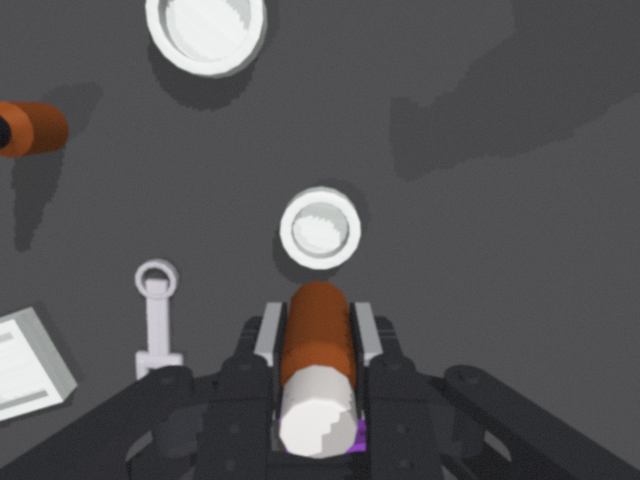

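The wrist view shows the bottle held upright, with the small stand at (320,229) and the medium stand at (208,20). The fitted outer diameters are 56.1 and 72.1 mm, so both identities hold. I lower it, slowly at the end.

Request:
servo_tool:
  commands:
    - [[-1,0,20],0,5]
    - [[-1,0,25],0,5]
    - [[0,0,25],0,5]
    - [[0,0,25],0,5]
    - [[0,0,20],0,5]
    - [[0,0,10],0,5]
    - [[0,0,5],0,5]
    - [[0,0,3],0,5]
    - [[0,0,0],0,5]
    - [[0,0,0],0,5]

```text
time_s: 9.93
eef_pos: [0.4919, 0.3873, 0.057]
eef_rot: [0.001, -0.0, 1.0, 0.0]
wrist_force: [0.0, -0.1, -0.5]
opening: 0.264
grasp_force: 58.8
```

Request:
servo_tool:
  commands:
    - [[0,0,3],0,5]
    - [[0,0,2],0,5]
    - [[0,0,2],0,5]
    - [[0,0,1],0,5]
    - [[0,0,0],0,5]
    - [[0,0,0],0,5]

```text
time_s: 10.68
eef_pos: [0.4916, 0.387, 0.0483]
eef_rot: [0.0, -0.0, 1.0, 0.0]
wrist_force: [0.1, 0.5, -0.9]
opening: 0.264
grasp_force: 58.8
```

Request:
servo_tool:
  commands:
    - [[0,0,1],0,5]
    - [[0,0,0],0,5]
    - [[0,0,0],0,5]

```text
time_s: 11.05
eef_pos: [0.4918, 0.3871, 0.0476]
eef_rot: [0.0, -0.0, 1.0, 0.0]
wrist_force: [-0.6, -0.3, 2.2]
opening: 0.263
grasp_force: 59.0
```

Contact (2.2 N up). I release slowly.

Request:
servo_tool:
  commands:
    - [[0,0,0.3],0,22]
    - [[0,0,0],0,26]
    - [[0,0,0],0,32]
    - [[0,0,0],0,45]
    - [[0,0,0],0,55]
    - [[0,0,0],0,55]
    - [[0,0,-15],0,55]
    - [[0,0,-30],0,55]
    - [[0,0,-30],0,55]
    - [[0,0,-30],0,55]
    - [[0,0,-30],0,55]
    - [[0,0,-30],0,55]
    - [[0,0,0],0,55]

```text
time_s: 12.68
eef_pos: [0.4933, 0.388, 0.2164]
eef_rot: [0.003, -0.0, 1.0, 0.002]
wrist_force: [0.2, -1.5, 0.5]
opening: 0.645
grasp_force: 0.0
```

```bash
cat >> h.py <<'E'
def top(n,x,y,z,r=.04,dz=.004):
    c=ctrl.camera(n); X=cloud(c)
    m=(np.hypot(X[...,0]-x,X[...,1]-y)<r)&(abs(X[...,2]-z)<dz)
    return (m.sum(),np.round(cv2.minEnclosingCircle(X[m][:,:2].astype(np.float32))[0],4),round(float(np.median(X[m][:,2])),4)) if m.sum()>5 else m.sum()
E
python3 - <<'E'
from h import *
o=ctrl.get_obs(); print(o['eef_pos'],o['opening'],o['q'].round(2))
for n in('wrist','side','scene'): print(top(n,.491,.387,.08))
E
```

```text
[0.49333572 0.38798926 0.21640873] 0.6447073131080598 [ 0.48  0.32  1.51 -0.    1.3  -1.09]
(np.int64(780), array([0.4932, 0.3864]), 0.0804)
(np.int64(27), array([0.4926, 0.3856]), 0.0789)
(np.int64(45), array([0.494 , 0.3872]), 0.0802)
```

Small bottle seated, its top at 0.080. Next is the medium bottle.

Request:
servo_tool:
  commands:
    - [[8,-28,0],0,65]
    - [[8.5,-40,0],0,65]
    - [[8.5,-40,0],0,65]
    - [[8.5,-40,0],0,65]
    - [[8.5,-40,0],0,65]
    - [[8.5,-40,0],0,65]
    - [[8.5,-40,0],0,65]
    - [[8.5,-40,0],0,65]
    - [[8.5,-40,0],0,65]
    - [[8.5,-40,0],0,65]
    - [[8.5,-40,0],0,65]
    - [[8.5,-40,0],0,65]
    - [[8.5,-40,0],0,65]
    - [[8.5,-40,0],0,65]
    - [[8.5,-40,0],0,65]
    - [[8.5,-40,0],0,65]
    - [[8.5,-40,0],0,65]
    - [[8.5,-40,0],0,65]

```text
time_s: 15.08
eef_pos: [0.3383, -0.3216, 0.2107]
eef_rot: [-0.001, 0.0, 1.0, 0.001]
wrist_force: [0.0, 0.6, -0.5]
opening: 0.761
grasp_force: 0.0
```

Request:
servo_tool:
  commands:
    - [[0,0,0],0,70]
    - [[0,0,0],0,70]

```text
time_s: 15.32
eef_pos: [0.3388, -0.32, 0.2108]
eef_rot: [-0.001, 0.0, 1.0, 0.001]
wrist_force: [0.2, 0.3, -0.3]
opening: 0.817
grasp_force: 0.0
```

Run:
```python
from h import *
o=ctrl.get_obs(); print(o['eef_pos'],o['opening'],o['q'].round(2))
print(top('wrist',.339,-.321,.07))
```

```text
[ 0.33876108 -0.32001957  0.21080325] 0.8172542354982514 [-1.01 -0.02  1.91  0.    1.25 -2.58]
(np.int64(1679), array([ 0.3408, -0.3218]), 0.0705)
```

Request:
servo_tool:
  commands:
    - [[-1,-1.5,20],0,70]
    - [[0,0,30],0,70]
    - [[0,0,30],0,70]
    - [[0,0,30],0,70]
    - [[0,0,25],0,70]
    - [[0,0,20],0,70]
    - [[0,0,12],0,70]
    - [[0,0,5],0,70]
    - [[0,0,0],0,70]
    - [[0,0,0],0,70]

```text
time_s: 16.62
eef_pos: [0.3406, -0.323, 0.0407]
eef_rot: [0.0, -0.0, 1.0, -0.001]
wrist_force: [0.7, -0.9, -0.3]
opening: 0.817
grasp_force: 0.0
```

Request:
servo_tool:
  commands:
    - [[0,1,2.5],0,70]
    - [[0,0,0],0,55]
    - [[0,0,0],0,42]
    - [[0,0,0],0,30]
    - [[0,0,0],0,20]
    - [[0,0,0],0,20]
    - [[0,0,0],0,20]

```text
time_s: 17.5
eef_pos: [0.3403, -0.3217, 0.0379]
eef_rot: [0.0, -0.0, 1.0, -0.0]
wrist_force: [-1.5, 1.2, 4.9]
opening: 0.451
grasp_force: 60.2
```

Request:
servo_tool:
  commands:
    - [[0,0,-10],0,20]
    - [[0,0,-25],0,20]
    - [[0,0,-30],0,20]
    - [[0,0,-30],0,20]
    - [[0,0,-30],0,20]
    - [[0,0,-25],0,20]
    - [[-5,20,0],0,20]
    - [[-10,35,0],0,20]
    - [[-10,40,0],0,20]
    - [[-10,40,0],0,20]
    - [[-10,40,0],0,20]
    - [[-10,40,0],0,20]
    - [[-10,40,0],0,20]
    - [[-5,40,0],0,20]
    - [[0,40,0],0,20]
    - [[0,40,0],0,20]
    - [[5,40,0],0,20]
    - [[7,40,0],0,20]
    - [[7,40,0],0,20]
    - [[7,40,0],0,20]

```text
time_s: 20.0
eef_pos: [0.3817, 0.2152, 0.186]
eef_rot: [-0.001, -0.0, 1.0, -0.0]
wrist_force: [-0.3, -0.1, -0.9]
opening: 0.452
grasp_force: 60.3
```

Request:
servo_tool:
  commands:
    - [[9,40,0],0,20]
    - [[10,40,0],0,20]
    - [[10,23,0],0,20]
    - [[0,0,0],0,20]
    - [[0,0,0],0,20]

```text
time_s: 20.62
eef_pos: [0.3541, 0.316, 0.1866]
eef_rot: [-0.001, -0.0, 1.0, -0.001]
wrist_force: [-0.0, -1.2, -1.9]
opening: 0.449
grasp_force: 60.4
```

Run:
```python
from h import *
o=ctrl.get_obs(); print(o['eef_pos'],o['opening'],o['q'].round(2))
c=ctrl.camera('wrist'); X=cloud(c)
m=(np.hypot(X[...,0]-.355,X[...,1]-.3165)<.05)&(abs(X[...,2]-.022)<.004)
print(m.sum(),cv2.minEnclosingCircle(X[m][:,:2].astype(np.float32)))
```

```text
[0.35406922 0.31600556 0.18657085] 0.4493529713662281 [ 0.48  0.03  1.92 -0.    1.2  -1.09]
2918 ((0.3548794388771057, 0.31635749340057373), 0.03591233119368553)
```

Request:
servo_tool:
  commands:
    - [[-0.7,0.4,20],0,20]
    - [[0,0,25],0,20]
    - [[0,0,25],0,20]
    - [[0,0,25],0,20]
    - [[0,0,18],0,20]
    - [[0,0,10],0,20]
    - [[0,0,6],0,20]
    - [[0,0,3],0,20]
    - [[0,0,0],0,20]
    - [[0,0,0],0,20]

```text
time_s: 21.92
eef_pos: [0.3561, 0.3171, 0.0559]
eef_rot: [0.0, -0.0, 1.0, 0.0]
wrist_force: [-0.6, -0.8, -0.1]
opening: 0.45
grasp_force: 60.4
```

Request:
servo_tool:
  commands:
    - [[0,0,2],0,20]
    - [[0,0,2],0,20]
    - [[0,0,1],0,20]
    - [[0,0,1],0,20]
    - [[0,0,0],0,20]
    - [[0,0,0],0,20]

```text
time_s: 22.68
eef_pos: [0.3558, 0.3169, 0.0495]
eef_rot: [-0.0, -0.0, 1.0, -0.0]
wrist_force: [0.6, 0.5, -0.6]
opening: 0.447
grasp_force: 60.4
```

Request:
servo_tool:
  commands:
    - [[0,0,1],0,20]
    - [[0,0,1],0,20]
    - [[0,0,0.7],0,20]
    - [[0,0,0],0,20]
    - [[0,0,0],0,20]

```text
time_s: 23.3
eef_pos: [0.3558, 0.3169, 0.0468]
eef_rot: [0.0, -0.0, 1.0, 0.0]
wrist_force: [-0.7, 0.4, -1.8]
opening: 0.45
grasp_force: 60.4
```

Request:
servo_tool:
  commands:
    - [[0,0,0.7],0,20]
    - [[0,0,0],0,20]
    - [[0,0,0],0,20]

```text
time_s: 23.68
eef_pos: [0.3558, 0.3169, 0.0461]
eef_rot: [0.0, -0.0, 1.0, 0.0]
wrist_force: [-0.7, -0.1, -1.4]
opening: 0.455
grasp_force: 60.4
```

Request:
servo_tool:
  commands:
    - [[0,0,0.7],0,20]
    - [[0,0,0],0,20]
    - [[0,0,0],0,20]

```text
time_s: 24.05
eef_pos: [0.3559, 0.3169, 0.0459]
eef_rot: [-0.0, -0.0, 1.0, -0.0]
wrist_force: [-2.0, -2.2, 6.5]
opening: 0.453
grasp_force: 61.2
```

Contact, 6.5 N. Release and retreat.

Request:
servo_tool:
  commands:
    - [[0,0,0],0,39]
    - [[0,0,0],0,43]
    - [[0,0,0],0,50]
    - [[0,0,0],0,65]
    - [[0,0,0],0,70]
    - [[0,0,0],0,70]
    - [[0,0,-15],0,70]
    - [[0,0,-30],0,70]
    - [[0,0,-30],0,70]
    - [[0,0,-30],0,70]
    - [[0,0,-30],0,70]
    - [[0,0,-30],0,85]
    - [[0,0,0],0,85]

```text
time_s: 25.68
eef_pos: [0.3574, 0.3178, 0.214]
eef_rot: [0.003, -0.0, 1.0, 0.002]
wrist_force: [0.1, 0.4, 0.2]
opening: 0.996
grasp_force: 0.0
```

Run:
```python
from h import *
o=ctrl.get_obs(); print(o['eef_pos'],o['opening'])
for n in('wrist','side','scene'): print(top(n,.355,.317,.078))
```

```text
[0.35738054 0.31778385 0.21398097] 0.996372655500795
(np.int64(1752), array([0.3565, 0.3162]), 0.0785)
(np.int64(72), array([0.3543, 0.3143]), 0.0769)
(np.int64(83), array([0.3561, 0.317 ]), 0.0782)
```

Request:
servo_tool:
  commands:
    - [[-8,-22,0],0,85]
    - [[-13.8,-37.5,0],0,85]
    - [[-13.8,-37.5,0],0,85]
    - [[-13.8,-37.5,0],0,85]
    - [[-13.8,-37.5,0],0,85]
    - [[-13.8,-37.5,0],0,85]
    - [[-13.8,-37.5,0],0,85]
    - [[-13.8,-37.5,0],0,85]
    - [[-13.8,-37.5,0],0,85]
    - [[-13.8,-37.5,0],0,85]
    - [[-13.8,-37.5,0],0,85]
    - [[-13.8,-37.5,0],0,85]
    - [[-13.8,-37.5,0],0,85]
    - [[-13.8,-37.5,0],0,85]
    - [[-13.8,-37.5,0],0,85]
    - [[-13.8,-37.5,0],0,85]
    - [[0,0,0],0,85]
    - [[0,0,0],0,85]

```text
time_s: 28.08
eef_pos: [0.57, -0.2668, 0.2088]
eef_rot: [-0.001, 0.0, 1.0, 0.001]
wrist_force: [1.2, -0.5, -0.5]
opening: 0.993
grasp_force: 0.0
```

Run:
```python
from h import *
o=ctrl.get_obs(); print(o['eef_pos'],o['opening'],o['q'].round(2))
print(top('wrist',.571,-.268,.092))
```

```text
[ 0.57004272 -0.26677122  0.208762  ] 0.9927045266859594 [-0.63  0.34  1.5   0.    1.3  -2.2 ]
(np.int64(2853), array([ 0.5735, -0.2693]), 0.0925)
```

Request:
servo_tool:
  commands:
    - [[-2,-1.5,20],0,85]
    - [[0,0,30],0,85]
    - [[0,0,30],0,85]
    - [[0,0,28],0,85]
    - [[0,0,22],0,85]
    - [[0,0,14],0,85]
    - [[0,0,7],0,85]
    - [[0,0,4],0,85]
    - [[0,0,0],0,85]
    - [[0,0,0],0,85]

```text
time_s: 29.38
eef_pos: [0.5734, -0.2694, 0.0562]
eef_rot: [0.001, -0.0, 1.0, -0.0]
wrist_force: [0.7, 0.2, 0.4]
opening: 0.992
grasp_force: 0.0
```

Request:
servo_tool:
  commands:
    - [[0.5,0.5,6],0,85]
    - [[0,0,2.5],0,80]
    - [[0,0,0],0,68]
    - [[0,0,0],0,58]
    - [[0,0,0],0,45]
    - [[0,0,0],0,38]
    - [[0,0,0],0,38]
    - [[0,0,0],0,38]

```text
time_s: 30.38
eef_pos: [0.5728, -0.2688, 0.0473]
eef_rot: [0.0, -0.0, 1.0, -0.0]
wrist_force: [0.4, 0.2, 3.8]
opening: 0.636
grasp_force: 63.8
```

Request:
servo_tool:
  commands:
    - [[0,0,-10],0,38]
    - [[0,0,-25],0,38]
    - [[0,0,-30],0,38]
    - [[0,0,-30],0,38]
    - [[0,0,-30],0,38]
    - [[0,0,-25],0,38]
    - [[4,14,0],0,38]
    - [[8,28,0],0,38]
    - [[10,34,0],0,38]
    - [[10,34,0],0,38]
    - [[10,34,0],0,38]
    - [[10,34,0],0,38]
    - [[10,34,0],0,38]
    - [[10,34,0],0,38]
    - [[10,34,0],0,38]
    - [[10,34,0],0,38]
    - [[6.8,23.8,0],0,38]
    - [[0,0,0],0,38]
    - [[0,0,0],0,38]

```text
time_s: 32.75
eef_pos: [0.4728, 0.0692, 0.196]
eef_rot: [-0.001, -0.0, 1.0, -0.0]
wrist_force: [0.8, -0.3, -1.7]
opening: 0.639
grasp_force: 63.7
```

Run:
```python
from h import *
o=ctrl.get_obs(); print(o['eef_pos'],o['opening'],o['q'].round(2))
c=ctrl.camera('wrist'); X=cloud(c)
m=(np.hypot(X[...,0]-.474,X[...,1]-.069)<.06)&(abs(X[...,2]-.022)<.004)
print(m.sum(),cv2.minEnclosingCircle(X[m][:,:2].astype(np.float32)))
```

```text
[0.47277896 0.06922945 0.19601062] 0.6391053780368902 [-0.1   0.02  1.9  -0.    1.22 -1.67]
2800 ((0.47389739751815796, 0.06785482168197632), 0.04400534927845001)
```

Request:
servo_tool:
  commands:
    - [[-0.7,-1,20],0,38]
    - [[0,0,25],0,38]
    - [[0,0,25],0,38]
    - [[0,0,25],0,38]
    - [[0,0,18],0,38]
    - [[0,0,10],0,38]
    - [[0,0,6],0,38]
    - [[0,0,3],0,38]
    - [[0,0,1.5],0,38]
    - [[0,0,0],0,38]
    - [[0,0,0],0,38]

```text
time_s: 34.17
eef_pos: [0.4745, 0.0682, 0.0637]
eef_rot: [0.0, -0.0, 1.0, -0.0]
wrist_force: [-0.4, -0.4, -1.5]
opening: 0.636
grasp_force: 63.7
```

Request:
servo_tool:
  commands:
    - [[0,0,1.5],0,38]
    - [[0,0,1],0,38]
    - [[0,0,1],0,38]
    - [[0,0,1],0,38]
    - [[0,0,0],0,38]
    - [[0,0,0],0,38]

```text
time_s: 34.92
eef_pos: [0.4743, 0.0682, 0.0589]
eef_rot: [0.0, -0.0, 1.0, 0.0]
wrist_force: [-0.3, 0.7, -1.7]
opening: 0.639
grasp_force: 63.7
```

Request:
servo_tool:
  commands:
    - [[0,0,1],0,38]
    - [[0,0,1],0,38]
    - [[0,0,0.7],0,38]
    - [[0,0,0],0,38]
    - [[0,0,0],0,38]

```text
time_s: 35.55
eef_pos: [0.4743, 0.0682, 0.0562]
eef_rot: [0.0, -0.0, 1.0, -0.0]
wrist_force: [0.0, -0.9, -2.1]
opening: 0.633
grasp_force: 63.7
```

Request:
servo_tool:
  commands:
    - [[0,0,0.7],0,38]
    - [[0,0,0],0,38]
    - [[0,0,0],0,38]

```text
time_s: 35.92
eef_pos: [0.4743, 0.0682, 0.0555]
eef_rot: [0.0, -0.0, 1.0, -0.0]
wrist_force: [-0.5, 0.5, -1.1]
opening: 0.636
grasp_force: 63.7
```

Request:
servo_tool:
  commands:
    - [[0,0,0.6],0,38]
    - [[0,0,0],0,38]
    - [[0,0,0],0,38]

```text
time_s: 36.3
eef_pos: [0.4743, 0.0682, 0.0553]
eef_rot: [0.0, -0.0, 1.0, -0.0]
wrist_force: [-2.6, -0.0, 6.3]
opening: 0.637
grasp_force: 64.3
```

Contact. Release and retreat.

Request:
servo_tool:
  commands:
    - [[0,0,0],0,55]
    - [[0,0,0],0,59]
    - [[0,0,0],0,66]
    - [[0,0,0],0,78]
    - [[0,0,0],0,85]
    - [[0,0,0],0,85]
    - [[0,0,-10],0,85]
    - [[0,0,-25],0,85]
    - [[0,0,-30],0,85]
    - [[0,0,-30],0,85]
    - [[0,0,-30],0,85]
    - [[0,0,-30],0,85]
    - [[0,0,0],0,85]

```text
time_s: 37.92
eef_pos: [0.476, 0.0681, 0.2131]
eef_rot: [0.003, -0.0, 1.0, -0.0]
wrist_force: [-0.3, -0.0, 0.6]
opening: 0.993
grasp_force: 0.0
```

Run:
```python
from h import *
o=ctrl.get_obs(); print(o['eef_pos'],o['opening'])
for n in('wrist','side','scene'): print(top(n,.474,.068,.1))
```

```text
[0.47602844 0.06806967 0.21314773] 0.9930477296834228
(np.int64(2975), array([0.4757, 0.0676]), 0.1005)
(np.int64(143), array([0.4728, 0.0666]), 0.1002)
(np.int64(147), array([0.4782, 0.0698]), 0.0999)
```

Request:
servo_tool:
  commands:
    - [[1,-16,0],0,80]
    - [[1,-30,0],0,80]
    - [[1,-35,0],0,80]
    - [[1,-35,0],0,80]
    - [[1,-30,0],0,80]
    - [[0,0,0],0,80]
    - [[0,0,0],0,80]

```text
time_s: 38.95
eef_pos: [0.4687, -0.0777, 0.2092]
eef_rot: [-0.001, 0.0, 1.0, 0.0]
wrist_force: [-0.9, 0.7, -0.5]
opening: 0.936
grasp_force: 0.0
```

Run:
```python
from h import *
o=ctrl.get_obs(); print(o['eef_pos'],o['opening'],o['q'].round(2))
c=snap('wrist','w9'); X=cloud(c)
m=(np.hypot(X[...,0]-.469,X[...,1]+.078)<.04)&(abs(X[...,2]-.084)<.004); print(cv2.minEnclosingCircle(X[m][:,:2].astype(np.float32)),np.median(X[m][:,2]))
h=cv2.cvtColor(c['color'],cv2.COLOR_RGB2HSV)
for z,t in((.06,.003),(.05,.012),(.03,.02)):
    m=(np.hypot(X[...,0]-.469,X[...,1]+.078)<.04)&(abs(X[...,2]-z)<t)&(h[...,1]>110)
    if m.sum()>9: print(z,m.sum(),cv2.minAreaRect((X[m][:,:2]*1000).astype(np.float32)))
    Q=X[m][:,:2]
```

```text
[ 0.46873484 -0.07773277  0.20921492] 0.9362703910452905 [-0.42  0.    1.89  0.    1.25 -1.99]
((0.4700150191783905, -0.07881523668766022), 0.015119911171495914) 0.08445166659602088
0.06 1838 ((470.0206604003906, -78.5089111328125), (43.849815368652344, 43.9568977355957), 73.32649993896484)
0.05 1163 ((469.9986877441406, -78.51640319824219), (43.84237289428711, 44.01887893676758), 73.27291107177734)
0.03 572 ((449.4231262207031, -72.7599868774414), (42.42451095581055, 1.8950546979904175), 74.27708435058594)
```

View pics/w9.png

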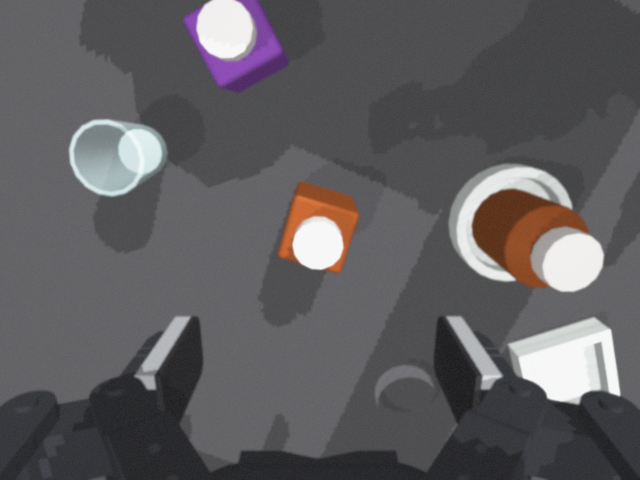

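The wrist view shows the brown square bottle at (318,243), the purple one at (227,28), and the large bottle seated in its stand at (535,240). The body measures 44 x 44 mm at (0.470,-0.0785), angle 73.3°, so I turn +0.29 and descend.

Request:
servo_tool:
  commands:
    - [[-1,-0.6,0],0.1,80]
    - [[0,0,0],0.1,80]
    - [[0,0,0],0.091,80]
    - [[0,0,20],0,80]
    - [[0,0,30],0,80]
    - [[0,0,30],0,80]
    - [[0,0,28],0,80]
    - [[0,0,22],0,80]
    - [[0,0,14],0,80]
    - [[0,0,7],0,80]
    - [[0,0,4],0,80]
    - [[0,0,0],0,80]
    - [[0,0,0],0,80]

```text
time_s: 40.62
eef_pos: [0.4707, -0.0786, 0.0555]
eef_rot: [0.001, 0.145, 0.989, -0.0]
wrist_force: [1.1, -0.3, -0.0]
opening: 0.936
grasp_force: 0.0
```

Run:
```python
from h import *
o=ctrl.get_obs(); q=o['eef_rot']; print(o['eef_pos'],q,'y angle',np.degrees(2*np.arctan2(abs(q[1]),abs(q[2]))))
y=np.array([2*q[1]*q[2],q[2]**2-q[1]**2]); x=np.array([q[1]**2-q[2]**2,2*q[1]*q[2]])
d=np.array([.470,-.0785])-o['eef_pos'][:2]; print('yang',np.degrees(np.arctan2(y[1],y[0])),'tool d mm',1000*x@d,1000*y@d)
```

```text
[ 0.47074624 -0.07859968  0.0554796 ] [ 5.69224462e-04  1.44891602e-01  9.89447359e-01 -1.56038977e-04] y angle 16.662007174760728
yang 73.33799282523928 tool d mm 0.7434901973656259 -0.1184698951505503
```

Target TCP height is 0.043.

Request:
servo_tool:
  commands:
    - [[0.7,0,8],0,80]
    - [[0,0,4.5],0,75]
    - [[0,0,0],0,60]
    - [[0,0,0],0,47]
    - [[0,0,0],0,35]
    - [[0,0,0],0,28]
    - [[0,0,0],0,28]
    - [[0,0,0],0,28]

```text
time_s: 41.62
eef_pos: [0.4698, -0.0783, 0.0426]
eef_rot: [0.0, 0.145, 0.989, -0.0]
wrist_force: [0.4, 0.5, 1.6]
opening: 0.506
grasp_force: 61.2
```

Run:
```python
from h import *
c=load('w9'); X=cloud(c)
m=(np.hypot(X[...,0]-.607,X[...,1]-.135)<.06)&(abs(X[...,2]-.022)<.004); print(m.sum())
```

```text
1961
```

Request:
servo_tool:
  commands:
    - [[0,0,-10],0,28]
    - [[0,0,-25],0,28]
    - [[0,0,-30],0,28]
    - [[0,0,-30],0,28]
    - [[0,0,-30],0,28]
    - [[0,0,-25],0,28]
    - [[0,0,0],-0.1,28]
    - [[0,0,0],-0.1,28]
    - [[0,0,0],-0.091,28]
    - [[-11,17,0],0,28]
    - [[-18,28,0],0,28]
    - [[-18,28,0],0,28]
    - [[-18,28,0],0,28]
    - [[-18,28,0],0,28]
    - [[-18,28,0],0,28]
    - [[-18,28,0],0,28]
    - [[-18,28,0],0,28]
    - [[0,0,0],0,28]
    - [[0,0,0],0,28]

```text
time_s: 44.0
eef_pos: [0.6059, 0.1346, 0.1922]
eef_rot: [-0.001, -0.0, 1.0, -0.0]
wrist_force: [-0.2, 0.1, -1.8]
opening: 0.506
grasp_force: 61.3
```

Run:
```python
from h import *
o=ctrl.get_obs(); print(o['eef_pos'],o['eef_rot'],o['opening'])
c=snap('wrist','w10'); X=cloud(c)
m=(np.hypot(X[...,0]-.607,X[...,1]-.135)<.065)&(abs(X[...,2]-.022)<.004); print(m.sum(),cv2.minAreaRect((X[m][:,:2]*1000).astype(np.float32)))
```

```text
[0.60588993 0.13456349 0.19215716] [-6.14904570e-04 -2.85290096e-04  9.99999748e-01 -2.12517189e-04] 0.5061396152319977
3203 ((608.2671508789062, 134.06024169921875), (76.58719635009766, 76.19063568115234), 19.08004379272461)
```

View pics/w10.png

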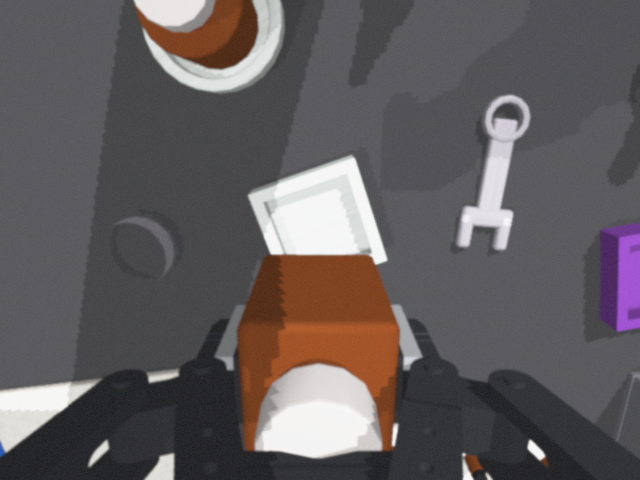

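The wrist view shows the bottle held square, with the pale square stand at (315,215), the purple one at (620,280) and the large bottle in its stand at (205,30). The stand fits 76.6 x 76.2 mm at (0.608,0.134), angle 19°, so I turn -0.332.

Request:
servo_tool:
  commands:
    - [[-1.2,-0.4,0],-0.1,28]
    - [[0,0,0],-0.12,28]
    - [[0,0,0],-0.112,28]
    - [[0,0,20],0,28]
    - [[0,0,25],0,28]
    - [[0,0,25],0,28]
    - [[0,0,25],0,28]
    - [[0,0,12],0,28]
    - [[0,0,5],0,28]
    - [[0,0,0],0,28]
    - [[0,0,0],0,28]

```text
time_s: 45.42
eef_pos: [0.6085, 0.1345, 0.0814]
eef_rot: [0.001, -0.165, 0.986, -0.0]
wrist_force: [-0.7, -0.4, -1.1]
opening: 0.509
grasp_force: 61.3
```

Run:
```python
from h import *
o=ctrl.get_obs(); q=o['eef_rot']; print(o['eef_pos'],np.degrees(2*np.arctan2(q[1],q[2])))
c=ctrl.camera('wrist'); X=cloud(c)
m=(np.hypot(X[...,0]-.607,X[...,1]-.135)<.065)&(abs(X[...,2]-.022)<.003); print(m.sum(),cv2.minAreaRect((X[m][:,:2]*1000).astype(np.float32)))
m=(np.hypot(X[...,0]-.607,X[...,1]-.135)<.036)&(abs(X[...,2]-.085)<.01); print(m.sum(),cv2.minAreaRect((X[m][:,:2]*1000).astype(np.float32)))
```

```text
[0.60849167 0.13446035 0.08143072] -19.022439512709425
6715 ((596.0517578125, 130.22068786621094), (50.9848747253418, 76.11199951171875), 18.932825088500977)
5627 ((594.8582763671875, 130.02914428710938), (16.551403045654297, 69.74671173095703), 18.993593215942383)
```

Request:
servo_tool:
  commands:
    - [[0.5,0,10],0,28]
    - [[0,0,8],0,28]
    - [[0,0,4],0,28]
    - [[0,0,2],0,28]
    - [[0,0,1.5],0,28]
    - [[0,0,1],0,28]
    - [[0,0,1],0,28]
    - [[0,0,0],0,28]
    - [[0,0,0],0,28]

```text
time_s: 46.6
eef_pos: [0.6073, 0.1343, 0.053]
eef_rot: [0.0, -0.165, 0.986, -0.0]
wrist_force: [0.1, 0.1, -0.8]
opening: 0.511
grasp_force: 61.3
```

Request:
servo_tool:
  commands:
    - [[0,0,1],0,28]
    - [[0,0,0.8],0,28]
    - [[0,0,0],0,28]
    - [[0,0,0],0,28]

```text
time_s: 47.1
eef_pos: [0.6073, 0.1343, 0.0511]
eef_rot: [0.0, -0.165, 0.986, -0.0]
wrist_force: [0.1, -0.2, -1.4]
opening: 0.507
grasp_force: 61.3
```

Request:
servo_tool:
  commands:
    - [[0,0,0.7],0,28]
    - [[0,0,0],0,28]
    - [[0,0,0],0,28]

```text
time_s: 47.48
eef_pos: [0.6074, 0.1343, 0.0506]
eef_rot: [0.0, -0.165, 0.986, -0.0]
wrist_force: [-0.1, -0.3, 1.7]
opening: 0.501
grasp_force: 61.6
```

Contact. Release and retreat.

Request:
servo_tool:
  commands:
    - [[0,0,0.2],0,43.5]
    - [[0,0,0],0,47]
    - [[0,0,0],0,54]
    - [[0,0,0],0,68]
    - [[0,0,0],0,80]
    - [[0,0,0],0,80]
    - [[0,0,-10],0,80]
    - [[0,0,-25],0,80]
    - [[0,0,-30],0,80]
    - [[0,0,-30],0,80]
    - [[0,0,-30],0,80]
    - [[0,0,-30],0,80]
    - [[0,0,-25],0,80]
    - [[0,0,0],0,80]
    - [[0,0,0],0,80]

```text
time_s: 49.35
eef_pos: [0.6067, 0.1343, 0.2294]
eef_rot: [-0.001, -0.165, 0.986, 0.0]
wrist_force: [0.1, -0.1, -0.9]
opening: 0.932
grasp_force: 0.0
```

Run:
```python
from h import *
print(ctrl.get_obs()['eef_pos'])
for n in('wrist','scene'):
    print(n,top(n,.607,.134,.092))
    c=snap(n,'fin_'+n); X=cloud(c)
    for z in(.022,.069):
        m=(np.hypot(X[...,0]-.6075,X[...,1]-.134)<(.065 if z<.05 else .036))&(abs(X[...,2]-z)<.003); print(z,m.sum(),cv2.minAreaRect((X[m][:,:2]*1000).astype(np.float32)))
for p in((.491,.387,.08),(.355,.317,.078),(.474,.068,.1),(.607,.134,.092)): print(p,top('side',*p),top('scene',*p))
```

```text
[0.60673031 0.13425417 0.22935087]
wrist (np.int64(1719), array([0.6078, 0.1335]), 0.0924)
0.022 3209 ((608.5039672851562, 134.17958068847656), (76.7145767211914, 76.18737030029297), 19.06328582763672)
0.069 2226 ((608.0502319335938, 133.6618194580078), (44.67606735229492, 44.065948486328125), 19.047395706176758)
scene (np.int64(120), array([0.6076, 0.1354]), 0.0916)
0.022 281 ((607.454345703125, 135.42877197265625), (76.90361022949219, 75.88578796386719), 19.230045318603516)
0.069 150 ((607.3026123046875, 134.547607421875), (43.350650787353516, 43.6977653503418), 19.62173843383789)
(0.491, 0.387, 0.08) (np.int64(24), array([0.4929, 0.3855]), 0.0789) (np.int64(47), array([0.4927, 0.3864]), 0.0803)
(0.355, 0.317, 0.078) (np.int64(68), array([0.3525, 0.3138]), 0.0771) (np.int64(87), array([0.3554, 0.3162]), 0.0781)
(0.474, 0.068, 0.1) (np.int64(146), array([0.4732, 0.0672]), 0.1002) (np.int64(145), array([0.4763, 0.0688]), 0.0997)
(0.607, 0.134, 0.092) (np.int64(77), array([0.6048, 0.1331]), 0.0919) (np.int64(125), array([0.6079, 0.1339]), 0.0914)
```

View pics/fin_scene.png

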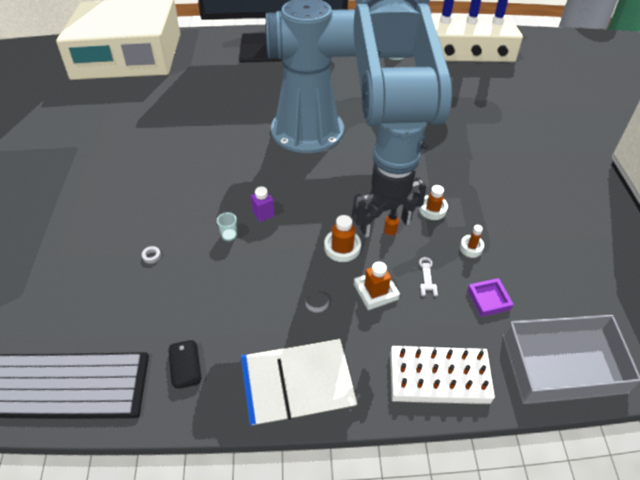

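The final view shows all four bottles upright in their stands: large (342,240), square (378,285), medium (434,205) and small (474,243). The dropper (391,220), beaker (228,228) and purple items have not moved. The square bottle's sides are at 19.05° and its stand's at 19.06°. I hand the job in.

```bash
python3 -c "
from bench import ctrl
print(ctrl.hand_in())"
```

```text
the job is handed in; nothing more can be done
None
```

All four bottles stand upright in their matching stands, the square one parallel to its well. The dropper bottle and beaker were left where they were, and the job was handed in at about 50 s.

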